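# Colorimeter reading: cover the cells and hold the changer rod at its mark

## Robot

A 7-joint arm with a two-finger parallel gripper is mounted at the origin on the work surface. World frame = base frame: x ahead of the robot, y to its left, z up, the work surface at z = 0. Lengths are in m, angles in degrees, forces in N, time in s.
With the tool pointing down it reaches from about 0.4 to 0.85 m from the base axis. Payload 4.4 kg.
Tool frame: the origin (TCP) lies midway between the tips of the shut fingers; the grasp point (between the pads) lies 19 mm behind it; x points along the fingers, y is the direction in which the jaws open and shut, and the axes are right-handed (so a half turn about x gives the same grasp; the last joint's range is limited). The gripper opens to 94 mm and grips with 3 to 60 N. Pads are 16 mm wide; open, the fingers measure 119 mm over their backs; the gripper's body (75 mm by 177 mm) begins 78 mm behind the grasp point.
Start: joints at [61.891, 36.005, 2.206, 86.941, -1.547, 57.084, -1.146], TCP at [0.268, -0.592, 0.205] pointing down, gripper open.
Joint ranges: [-175.42, 175.42], [-21.48, 121.26], [-71.46, 75.88], [10.55, 141.38], [-63.04, 243.04], [13.31, 113.54], [-168.57, 168.57]. Speed limits (degrees/s): [147.25, 147.25, 180, 180, 180, 180, 180].

## Interface

Orientations are given as [roll, pitch, yaw] about the fixed x, y, z axes, in that order (R = Rz(yaw) Ry(pitch) Rx(roll)).
In Python, from rig import state, vision, ticket gives the robot as it stands.
- The arm moves only by the shell command python3 -m creep 'ROWS' [FORCE]. ROWS is JSON, a list of rows, each an object of numbers: "fingers": the opening, from -1 (shut) to 1 (fully open); "tx", "ty", "tz": the shift along the world's x, y, z in mm; "ax", "ay", "az": the turn, a rotation vector about the world's x, y, z in degrees. In form: [{"fingers": .., "tx": .., "ty": .., "tz": .., "ax": .., "ay": .., "az": ..}, ...]. A call has 1 to 10 rows; each row is the pose to reach, as a shift and turn from the pose measured when the call began; what a row does not reach only later rows make up. A row lasts 1/12 s, in which the tool goes at most 41.7 mm and 7.16 degrees, less where a joint would pass 70% of its speed; a pose out of reach is approached as far as the arm can. A call with a gripper value outside its range is refused whole. The fingers move at their own pace and stop on an object; FORCE is the grip in N (left out, the last holds). Time passes only in rows, so rows that repeat a pose let the fingers close. It gives the time, the measured TCP pose, the force and the opening at its end, in the units of the state.
- state(): the state, without advancing time (a new reading comes with each control period).
- vision.snapshot(name): name is "scene" or "top" or "wrist"; returns a dict with "pixels" (420x560x3 uint8, red, green, blue), "K" (3x3 intrinsics, pixels), "k1" (the pictures are not rectified: a ray, as slopes to the right and down, at radius r is drawn at 1 + k1 r^2 times it, then the intrinsics apply), "world_from_camera" (4x4, takes a point from camera to world coordinates). Camera axes: x right, y down, z forward; pixel columns grow to the right and rows downward; lengths in m; the calibration is good to about 2 mm. A picture is of the moment at which its call begins. There is no depth.
- ticket.close_job(): hands the job in, once; it reports no verdict.
The state is a dict: "clock": time; "joints": joint angles; "joint_velocities": joint speeds; "effort": joint torques, N m; "tool_pos": TCP position; "eef_rot": TCP orientation; "contact_force": force on the tool from outside, world axes, zero at the start; "ft_torque": the same for the moment, N m; "opening": opening from 0.0 (shut) to 1.0 (fully open).
Only numpy, scipy, OpenCV 4.12 (cv2) and the standard library are available. Lean on these libraries where they do the work, as an engineer would, in place of code of your own. Each camera call takes 0.05 s, during which the arm holds its last target. There are 200 camera calls.

## Task

Pick up the black light hood with the orange rib and lower it, rim down, into the blue frame on top of the colorimeter so that it sits fully home over the two cells, and let go of it. Only then draw the cell-changer rod (the one with the black knob, at the front) out against its spring until the whole red ring has just come out of the sleeve, and hold it there for the reading: the program finishes while the gripper is still holding the rod at that mark. Leave the other things on the bench where they stand.

Things in the scene. Friction and masses are not known exactly. Their poses are not given: they have to be found in the camera images.
- hood: Loose light hood, a black plastic box open at the bottom, 138 (its x) x 54 (its y) x 45 mm high, walls 4 mm, about 0.12 kg. An orange rib stands on the middle of its top, 60 mm long (along x) x 14 mm thick (along y) x 30 mm high, so the rib spans 45 to 75 mm above the origin. Origin: centre of the open rim's plane (the underside); z points up through the rib. It starts rim down on the bench, left or right of the colorimeter. Either way round fits the frame.
- colorimeter: Bench colorimeter, 250 (x) x 240 (y) x 75 mm high, grey with a yellow skirt; it does not move during the job. Origin: centre of its underside; its front face, 125 mm from the origin, looks along its -x, roughly towards the robot. On its deck, towards +y, lies the open cell compartment (124 x 38 mm) inside a blue frame; towards -y a key panel and a yellow display head that rises at most 40 mm above the deck. Its position and yaw vary.
- seat (a point): Centre of the blue frame on the deck ledge (75 mm above the bench), where the hood's origin must come; it lies at (-35, 55, 75) mm in the colorimeter's frame and has its axes. The frame is 10 mm high above the ledge and 144 (x) x 60 (y) mm inside: 3 mm of play round the hood on each side. The two white cell caps stand up to 19 mm above the ledge inside.
- sleeve_mouth (a point): Centre of the mouth of the dark steel guide sleeve (18 mm across, standing 22 mm out of the front face), 50 mm above the bench; the rod comes out of it along the colorimeter's -x. Axes as the colorimeter's.
- knob_grip (a point): Middle of the black knob's grip, on the rod's axis: a cylinder 20 mm across and 26 mm long on the rod's outer end, ended by a flange 32 mm across and 6 mm thick on the side away from the colorimeter. With the rod in it lies 38 mm out from the sleeve mouth and 60 mm from the front face, 50 mm above the bench. It moves with the rod along the colorimeter's -x.
- pull_rod (a joint): How far the changer rod (8 mm steel) is drawn out, in m: 0 = in (rest), 0.050 = end stop. The spring pulls it back with 3.3 N at 0, rising 110 N/m, about 7.2 N at the mark, plus slight friction; it springs in if let go. The red ring on the rod is 4 mm wide and 11 mm across: it begins to show at the sleeve mouth at 0.035 and is just wholly out at 0.039.
- beaker: Bystander: clear plastic beaker, 70 mm across, 90 mm high, on the other side of the colorimeter from the hood. Origin: centre of underside.
- wash_bottle: Bystander: wash bottle, 72 mm across, 162 mm to its blue cap, blue spout to 215 mm. Origin: centre of underside.
- dropper_bottle: Bystander: amber dropper bottle with red top, 28 mm across, 84 mm high. Origin: centre of underside.
- pen: Bystander: blue ballpoint pen, 150 mm long, lying. Origin: under its middle.
- measuring_cylinder: Bystander: small measuring cylinder, foot 52 mm across, 120 mm high. Origin: centre of underside.
- flask: Bystander: conical flask, 68 mm across, 88 mm high, orange liquid. Origin: centre of underside.
- cuvette_block: Bystander: black block with six cuvettes, 105 x 36 x 47 mm. Origin: centre of underside.
- tube_rack: Fixed grey test-tube rack, 209 x 85 x 83 mm, tubes to 103 mm. Origin: centre of underside.

How it is judged (in metres and radians):
On the way, in this order (a step that is already met when the one before it is completed fails the run):
1. the hood sits rim down and fully home in the frame, released, with the rod still in (horizontal distance between hood and seat below 0.006 m and z of hood in the frame of seat between -0.004 and 0.003 m and angle between hood's own z axis and vertical below 0.06 rad and angle between the x axis of hood and the x axis of colorimeter, either way round below 0.12 rad and contact force between the fingers and hood below 0.1 N and value of joint pull_rod below 0.012 m), for 0.3 s.
2. the rod is drawn to its mark and held there by the fingers, the hood still seated (horizontal distance between hood and seat below 0.006 m and z of hood in the frame of seat between -0.004 and 0.003 m and angle between hood's own z axis and vertical below 0.06 rad and angle between the x axis of hood and the x axis of colorimeter, either way round below 0.12 rad and value of joint pull_rod between 0.035 and 0.043 m and contact force between the fingers and pull_rod above 2 N), for 0.5 s.
At the end, for the whole second after the job is handed in: Hood rim down in the frame, untouched: within 6 mm of the seat sideways, 3 mm in height, 0.06 rad of level, 0.12 rad in line with the colorimeter. Rod still, drawn 35 to 43 mm (mark: 39), fingers on it with over 2 N (all of step 2 and contact force between the fingers and hood below 0.1 N and velocity of joint pull_rod between -0.01 and 0.01 m/s); the arm keeps its last pose, push and grip.
It fails at once if the rod is drawn out more than 12 mm while the hood is not seated (value of joint pull_rod above 0.012 m and not (horizontal distance between hood and seat below 0.006 m and z of hood in the frame of seat between -0.004 and 0.003 m and angle between hood's own z axis and vertical below 0.06 rad and angle between the x axis of hood and the x axis of colorimeter, either way round below 0.12 rad)).
It fails at once if the hood is let fall from more than 20 mm above its seat (contact force between the fingers and hood below 0.01 N and z of hood in the frame of seat above 0.02 m and horizontal distance between hood and seat below 0.06 m).
It fails at once if a bystander is shifted by more than 30 mm or knocked over (distance of any of beaker, wash_bottle, dropper_bottle, pen, measuring_cylinder, flask, cuvette_block from where it was at the start of the episode above 0.03 m or angle between any of beaker, wash_bottle, dropper_bottle, pen, measuring_cylinder, flask, cuvette_block's own z axis and vertical above 0.5 rad).
It also fails if it takes over 54 s, if anything falls off the work surface, if the arm or the gripper's body presses on something with over 40 N, if the wrist force passes 120 N, or if a joint passes its speed limit or range.

## Working session

There is one attempt and no reset: what is moved stays moved. The work goes in short steps, Python scripts to look and compute and a shell command to move; the robot and the scene stay as the last step left them, time stands still between calls to the robot, and variables do not carry over. Pictures are saved under pics/ and viewed, about 8 in all and at most 12, crops included, and the job is handed in when it is done.

```bash
ls; mkdir -p pics
python3 - <<'E'
from rig import state, vision
import cv2, numpy as np
s=state(); print(s)
for n in ("scene","top"):
    d=vision.snapshot(n); cv2.imwrite(f"pics/{n}0.png",d["pixels"][:,:,::-1]); np.savez(f"{n}0.npz",**d)
    print(n,d["K"],d["k1"],np.round(d["world_from_camera"],3))
E
```

```text
pics
{'clock': 0.0, 'joints': array([61.88910477, 36.0552533 ,  2.20518889, 86.99627168, -1.54793459,
       57.08297181, -1.14576347]), 'joint_velocities': array([ 0.10921786,  0.00116181,  0.02402457, -0.06610798,  0.14032077,
        0.02795456, -0.05319318]), 'effort': array([-1.81108071e-04, -5.49728143e+01,  1.14339061e+00, -1.86639333e+01,
       -5.22540731e-02,  2.37109372e-02,  1.51256600e-04]), 'tool_pos': array([ 0.2676391 , -0.59161471,  0.20459486]), 'eef_rot': array([-88.93732796,  89.89525207, 115.40101132]), 'contact_force': array([-0.33372446,  0.35113965, -0.02851612]), 'ft_torque': array([ 0.02303463, -0.01771166,  0.01678203]), 'opening': 0.9996612137395279}
scene [[514.80034429   0.         272.52497313]
 [  0.         514.80034429 201.19172665]
 [  0.           0.           1.        ]] -0.019287359489607726 [[-0.737  0.495 -0.459  1.208]
 [ 0.675  0.523 -0.52   0.732]
 [-0.017 -0.694 -0.72   1.103]
 [ 0.     0.     0.     1.   ]]
top [[531.03883253   0.         280.81388367]
 [  0.         531.03883253 207.77388863]
 [  0.           0.           1.        ]] -0.15613838234063518 [[-2.600e-02 -9.950e-01  9.900e-02  3.370e-01]
 [-1.000e+00  2.500e-02 -1.000e-02 -1.000e-03]
 [ 7.000e-03 -1.000e-01 -9.950e-01  1.849e+00]
 [ 0.000e+00  0.000e+00  0.000e+00  1.000e+00]]
```

View pics/scene0.png

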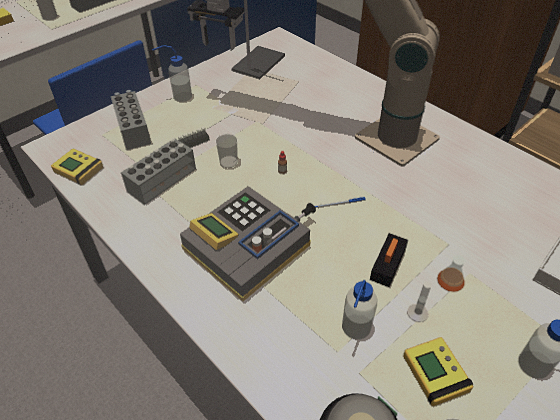

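View pics/top0.png

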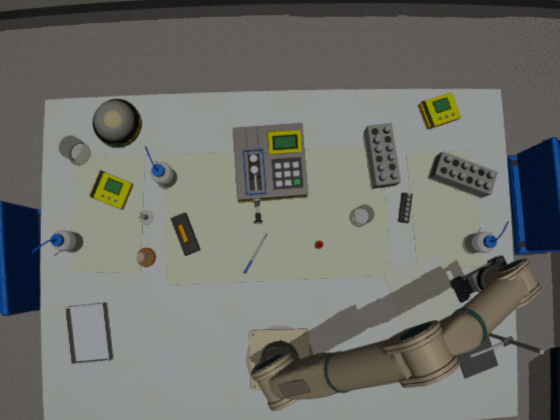

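The scene shows the hood (scene 390,258; top 185,233) left of the colorimeter, the knob at top (258,217), and the pen in front of it at (256,253). The wash bottle is near (162,174). I'll enlarge both views.

Run:
```python
import cv2
a=cv2.imread("pics/top0.png")[118:268,155:325]; cv2.imwrite("pics/topc.png",cv2.resize(a,None,fx=4,fy=4,interpolation=cv2.INTER_CUBIC))
a=cv2.imread("pics/scene0.png")[175:305,175:415]; cv2.imwrite("pics/scenec.png",cv2.resize(a,None,fx=10/3,fy=10/3,interpolation=cv2.INTER_CUBIC))
```

```text
(no output)
```

View pics/topc.png

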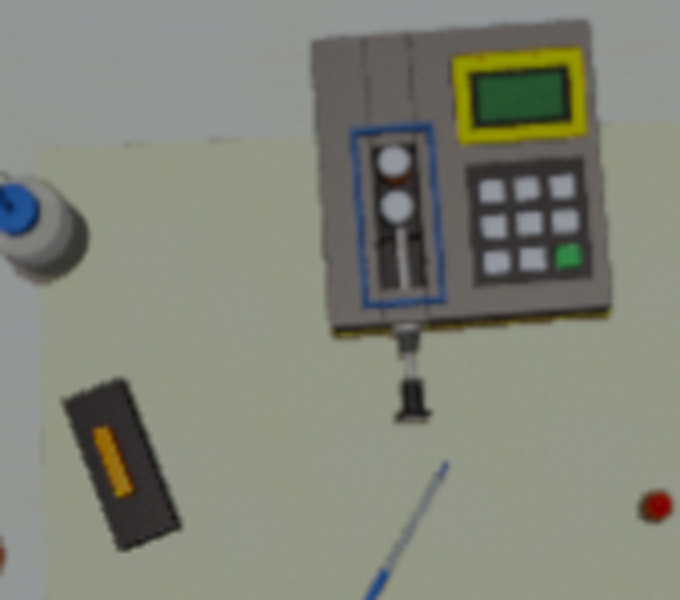

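View pics/scenec.png

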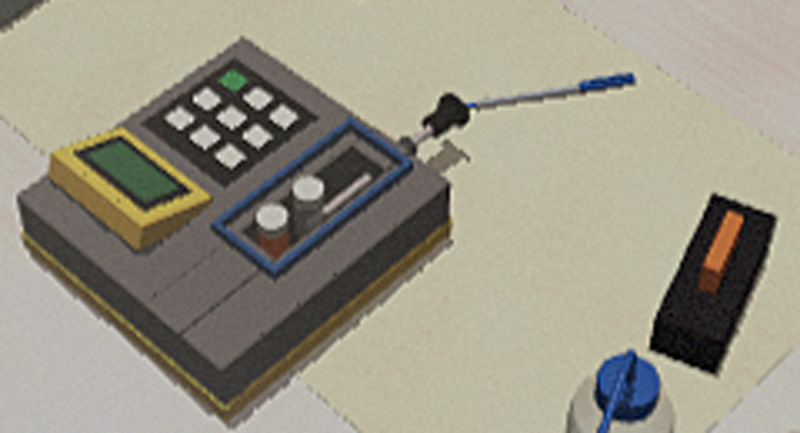

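Top crop: blue frame outer corners are (351,129),(432,124),(446,301),(364,306). Rib top is (94,430)–(132,494), knob about (412,398). Scene crop: frame is (275,273),(212,225),(350,122),(412,163), and the knob is about (448,112). Next I triangulate.

```bash
cat > h.py <<'E'
import numpy as np, cv2
def ray(d,uv):
    K=d["K"]; k=np.array([float(d["k1"]),0,0,0.])
    p=cv2.undistortPoints(np.array([[uv]],float),K,k)[0,0]
    T=d["world_from_camera"]; v=T[:3,:3]@[p[0],p[1],1]; return T[:3,3],v/np.linalg.norm(v)
def tri(rays):
    A=np.zeros((3,3));b=np.zeros(3)
    for o,v in rays:
        P=np.eye(3)-np.outer(v,v);A+=P;b+=P@o
    x=np.linalg.solve(A,b); return x,max(np.linalg.norm((np.eye(3)-np.outer(v,v))@(x-o)) for o,v in rays)
def atz(r,z): o,v=r; return o+v*(z-o[2])/v[2]
def proj(d,X):
    T=np.linalg.inv(d["world_from_camera"]); R=T[:3,:3]
    return cv2.projectPoints(np.array(X,float).reshape(-1,1,3),cv2.Rodrigues(R)[0],T[:3,3],d["K"],np.array([float(d["k1"]),0,0,0.]))[0][:,0]
E
python3 - <<'E'
from h import *
np.set_printoptions(precision=4,suppress=True)
t=dict(np.load("top0.npz")); s=dict(np.load("scene0.npz"))
T=lambda x,y:ray(t,((x+.5)/4-.5+155,(y+.5)/4-.5+118))
S=lambda x,y:ray(s,((x+.5)*.3-.5+175,(y+.5)*.3-.5+175))
P={}
for n,a,b in [("BL",(351,129),(275,273)),("BR",(432,124),(212,225)),("FR",(446,301),(350,122)),("FL",(364,306),(412,163)),
 ("knob",(412,398),(448,112)),("ribF",(124,496),(735,211)),("ribB",(101,428),(710,264)),("hoodFR",(181,526),(713,194)),("hoodFL",(121,550),(776,215))]:
    P[n],e=tri([T(*a),S(*b)]); print(n,P[n],"err",round(e*1000,1))
for n,a,b,z in [("BL",(351,129),(275,273),.085),("BR",(432,124),(212,225),.085),("FR",(446,301),(350,122),.085),("FL",(364,306),(412,163),.085)]: print(n,atz(T(*a),z),atz(S(*b),z))
c=sum(P[k] for k in("BL","BR","FR","FL"))/4
d=P["BL"]+P["BR"]-P["FL"]-P["FR"]; e=P["BL"]+P["FL"]-P["BR"]-P["FR"]
print("frame",c,"yaw",np.degrees(np.arctan2(d[1],d[0])),np.degrees(np.arctan2(-e[0],e[1])),"len",np.linalg.norm(d)/2,np.linalg.norm(e)/2)
r=P["ribB"]-P["ribF"]; print("rib c",(P["ribB"]+P["ribF"])/2,np.degrees(np.arctan2(r[1],r[0])),np.linalg.norm(r))
h=T(124,379),T(181,526); a=atz(h[0],.045)-atz(h[1],.045); print("hood edge yaw",np.degrees(np.arctan2(a[1],a[0])),np.linalg.norm(a))
h=T(64,400),T(121,550); a=atz(h[0],.045)-atz(h[1],.045); print("hood edge yaw",np.degrees(np.arctan2(a[1],a[0])),np.linalg.norm(a))
print("hood c from 4",sum(atz(T(*q),.045) for q in [(64,400),(124,379),(181,526),(121,550)])/4)
for n,q,z in [("penhead",(446,465),.008),("pentail",(375,590),.008),("dropper",(657,506),.08),("wash",(15,210),.16),("cyl/flask",(-30,540),.05)]: print(n,atz(T(*q),z))
E
```

```text
BL [0.7138 0.1075 0.0797] err 0.9
BR [0.7172 0.0383 0.0778] err 0.4
FR [0.5651 0.0304 0.0758] err 1.1
FL [0.5621 0.0993 0.0797] err 1.1
knob [0.485  0.0625 0.0539] err 2.4
ribF [0.4087 0.3035 0.0719] err 0.4
ribB [0.4657 0.323  0.0735] err 0.6
hoodFR [0.3818 0.2632 0.0364] err 2.5
hoodFL [0.3632 0.3136 0.0384] err 1.0
BL [0.7134 0.1065 0.085 ] [0.7158 0.1114 0.085 ]
BR [0.7159 0.0379 0.085 ] [0.7204 0.0435 0.085 ]
FR [0.5647 0.0294 0.085 ] [0.5702 0.0376 0.085 ]
FL [0.5622 0.0982 0.085 ] [0.5647 0.1035 0.085 ]
frame [0.6396 0.0689 0.0782] yaw 3.0317857181058363 2.6316908457150783 len 0.1521102513424454 0.06916820677319561
rib c [0.4372 0.3132 0.0727] 18.88403035727526 0.060216761636282944
hood edge yaw 20.574103775373914 0.135314773494731
hood edge yaw 20.35635949812477 0.13778820119472265
hood c from 4 [0.4373 0.3096 0.045 ]
penhead [0.4314 0.0341 0.008 ]
pentail [0.3248 0.0979 0.008 ]
dropper [ 0.389  -0.1421  0.08  ]
wash [0.6385 0.3763 0.16  ]
cyl/flask [0.3746 0.4407 0.05  ]
```

Measured heights agree with the text: frame top about 0.08, knob 0.054, rib 0.073. Next I check the jaw direction and work out the turn needed.

```bash
python3 - <<'E'
from rig import state
from scipy.spatial.transform import Rotation as R
import numpy as np
s=state(); r=R.from_euler("xyz",s["eef_rot"],degrees=True).as_matrix(); print(np.round(r,3), "jaw dir deg",np.degrees(np.arctan2(r[1,1],r[0,1])))
E
python3 -m creep '[{"fingers":1,"tx":30,"ty":40,"tz":40},{"fingers":1,"tx":60,"ty":80,"tz":70},{"fingers":1,"tx":90,"ty":115,"tz":95},{"fingers":1,"tx":115,"ty":150,"tz":105},{"fingers":1,"tx":135,"ty":186,"tz":110},{"fingers":1,"tx":150,"ty":224,"tz":110},{"fingers":1,"tx":160,"ty":264,"tz":110},{"fingers":1,"tx":170,"ty":304,"tz":110},{"fingers":1,"tx":175,"ty":344,"tz":110},{"fingers":1,"tx":180,"ty":385,"tz":110}]'
```

```text
[[-0.001  0.412 -0.911]
 [ 0.001 -0.911 -0.412]
 [-1.    -0.002 -0.   ]] jaw dir deg -65.66094253554375invalid input at $[0]: expected keys fingers, tx, ty, tz, ax, ay, az
```

```bash
python3 -m creep '[{"fingers":1,"tx":30,"ty":30,"tz":40,"ax":0,"ay":0,"az":0},{"fingers":1,"tx":55,"ty":60,"tz":70,"ax":0,"ay":0,"az":0},{"fingers":1,"tx":80,"ty":95,"tz":95,"ax":0,"ay":0,"az":0},{"fingers":1,"tx":105,"ty":130,"tz":105,"ax":0,"ay":0,"az":0},{"fingers":1,"tx":130,"ty":165,"tz":110,"ax":0,"ay":0,"az":0},{"fingers":1,"tx":150,"ty":200,"tz":110,"ax":0,"ay":0,"az":0},{"fingers":1,"tx":160,"ty":240,"tz":110,"ax":0,"ay":0,"az":-1},{"fingers":1,"tx":170,"ty":280,"tz":110,"ax":0,"ay":0,"az":-2},{"fingers":1,"tx":175,"ty":320,"tz":110,"ax":0,"ay":0,"az":-3},{"fingers":1,"tx":180,"ty":360,"tz":110,"ax":0,"ay":0,"az":-4}]'
```

```text
clock: 0.93
tool_pos: [0.4439, -0.2561, 0.3143]
eef_rot: [-89.3, 89.9, 111.0]
contact_force: [0.7, 0.0, 1.0]
opening: 0.998
```

```bash
python3 -m creep '[{"fingers":1,"tx":10,"ty":40,"tz":0,"ax":0,"ay":0,"az":0},{"fingers":1,"tx":20,"ty":80,"tz":0,"ax":0,"ay":0,"az":0},{"fingers":1,"tx":30,"ty":120,"tz":0,"ax":0,"ay":0,"az":0},{"fingers":1,"tx":40,"ty":160,"tz":0,"ax":0,"ay":0,"az":0},{"fingers":1,"tx":50,"ty":200,"tz":0,"ax":0,"ay":0,"az":0},{"fingers":1,"tx":60,"ty":240,"tz":0,"ax":0,"ay":0,"az":0},{"fingers":1,"tx":70,"ty":280,"tz":0,"ax":0,"ay":0,"az":0},{"fingers":1,"tx":80,"ty":320,"tz":0,"ax":0,"ay":0,"az":0},{"fingers":1,"tx":80,"ty":325,"tz":0,"ax":0,"ay":0,"az":0},{"fingers":1,"tx":80,"ty":325,"tz":0,"ax":0,"ay":0,"az":0}]'
cat > shot.py <<'E'
import sys; from rig import vision; import cv2,numpy as np
d=vision.snapshot(sys.argv[1]); cv2.imwrite(f"pics/{sys.argv[2]}.png",d["pixels"][:,:,::-1]); np.savez(f"{sys.argv[2]}.npz",**d)
E
python3 shot.py wrist w1; python3 -c "
from h import *;d=dict(np.load('w1.npz'));print(d['K'],d['k1'],np.round(d['world_from_camera'],3)); print(proj(d,[[.639,.068,.085],[.485,.0625,.05]]))"
```

```text
clock: 1.77
tool_pos: [0.5235, 0.0726, 0.3137]
eef_rot: [-79.0, 89.8, 121.7]
contact_force: [0.3, -0.1, -0.1]
opening: 0.999
[[340.19974617   0.         275.48914958]
 [  0.         340.19974617 211.40040376]
 [  0.           0.           1.        ]] -0.03366922147486604 [[ 0.353 -0.907 -0.228  0.589]
 [-0.935 -0.343 -0.083  0.097]
 [-0.003  0.243 -0.97   0.492]
 [ 0.     0.     0.     1.   ]]
[[315.73363469  93.30904805]
 [273.00664275 210.33395583]]
```

View pics/w1.png

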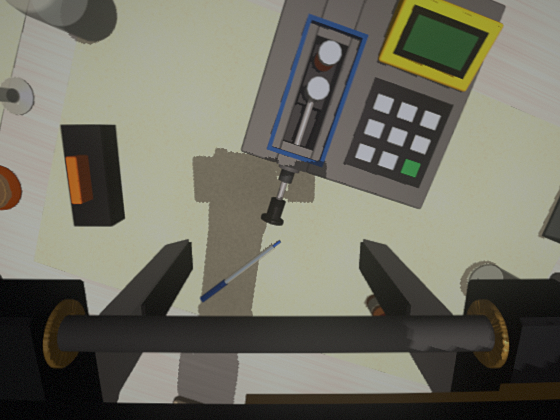

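The wrist view shows frame corners near (310,16),(367,36),(321,164),(268,148), the knob at (273,210), and the hood with its rib at (77,180). I'll take a second wrist view closer to the hood, then crop both.

```bash
python3 -m creep '[{"fingers":1,"tx":-20,"ty":30,"tz":0,"ax":0,"ay":0,"az":0},{"fingers":1,"tx":-40,"ty":60,"tz":0,"ax":0,"ay":0,"az":0},{"fingers":1,"tx":-60,"ty":90,"tz":0,"ax":0,"ay":0,"az":0},{"fingers":1,"tx":-80,"ty":120,"tz":0,"ax":0,"ay":0,"az":0},{"fingers":1,"tx":-100,"ty":150,"tz":0,"ax":0,"ay":0,"az":0},{"fingers":1,"tx":-120,"ty":170,"tz":0,"ax":0,"ay":0,"az":0},{"fingers":1,"tx":-120,"ty":170,"tz":0,"ax":0,"ay":0,"az":0},{"fingers":1,"tx":-120,"ty":170,"tz":0,"ax":0,"ay":0,"az":0}]'
python3 shot.py wrist w2
python3 - <<'E'
from h import *
a=cv2.imread("pics/w1.png"); b=cv2.imread("pics/w2.png"); d=dict(np.load('w2.npz'))
q=proj(d,[[.639,.068,.085],[.485,.0625,.05],[.437,.313,.075]]); print(q)
def crop(i,x,y,w,h,s): return cv2.resize(i[y:y+h,x:x+w],None,fx=s,fy=s,interpolation=cv2.INTER_CUBIC)
def at(c,w,h): return int(np.clip(c[0]-w/2,0,560-w)),int(np.clip(c[1]-h/2,0,420-h))
x,y=at(q[2],100,130); x2,y2=at((q[0]+q[1])/2,160,130); print("w2 hood",x,y,"w2 frame",x2,y2)
A=np.hstack([crop(a,250,5,130,230,2.5),np.zeros((575,10,3),np.uint8),np.vstack([crop(b,x,y,100,130,2.2),np.zeros((3,220,3),np.uint8),cv2.resize(crop(a,50,110,100,130,2.2),(220,286))]) ])
cv2.imwrite("pics/c3.png",A); print(A.shape)
E
```

```text
clock: 2.48
tool_pos: [0.4033, 0.2383, 0.3139]
eef_rot: [-28.1, 89.9, 172.4]
contact_force: [-0.9, -0.7, 0.1]
opening: 1.0
[[491.50728197  43.65347471]
 [423.2593588  169.59556196]
 [227.10408617 136.48168569]]
w2 hood 177 71 w2 frame 377 41
(575, 555, 3)
```

View pics/w2.png

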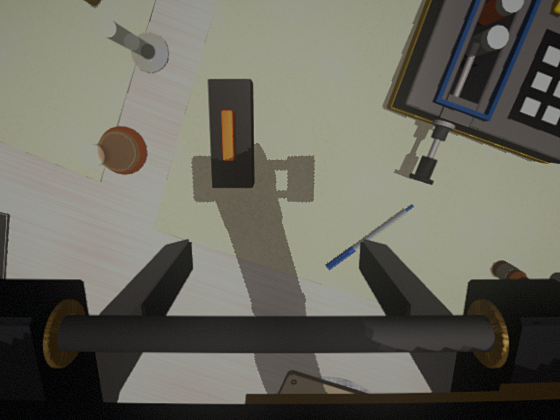

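View pics/c3.png

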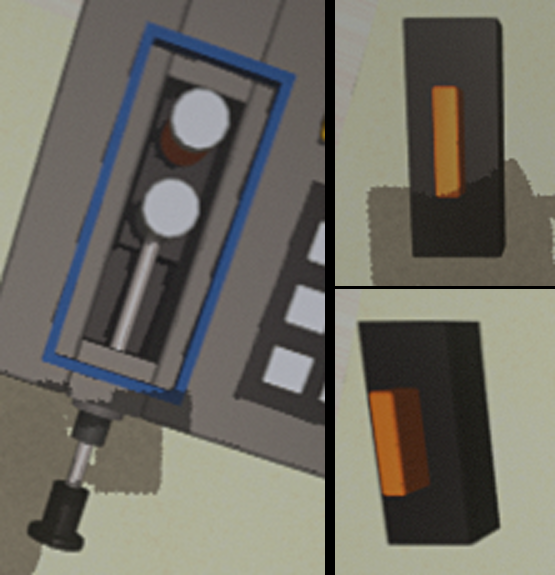

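c3 shows frame corners (149,23),(296,75),(183,403),(43,359). The knob grip is about (65,508) and the sleeve mouth (88,440). Rib ends are (446,86),(448,196) in w2 and (380,391),(395,496) in w1.

Run:
```python
from h import *
np.set_printoptions(precision=4,suppress=True)
t,s,w1,w2=[dict(np.load(f"{n}.npz")) for n in("top0","scene0","w1","w2")]
f=lambda d,sc,ox,oy,px=0,py=0:(lambda x,y:ray(d,((x-px+.5)/sc-.5+ox,(y-py+.5)/sc-.5+oy)))
T=f(t,4,155,118);S=f(s,10/3,175,175);A=f(w1,2.5,250,5);B=f(w2,2.2,177,71,335,0);C=f(w1,2.2,50,110,335,289)
P={}
for n,rs in {"BL":[T(351,129),S(275,273),A(149,23)],"BR":[T(432,124),S(212,225),A(296,75)],"FR":[T(446,301),S(350,122),A(183,403)],"FL":[T(364,306),S(412,163),A(43,359)],
 "knob":[T(412,396),S(448,112),A(65,508)],"mouth":[A(88,440),T(409,350)],"rb":[B(446,86),C(380,391),T(101,428),S(710,264)],"rf":[B(448,196),C(395,496),T(124,496),S(735,211)]}.items():
    P[n],e=tri(rs); print(n,P[n],round(e*1000,1)," at z:",*[atz(r,{"k":.05,"m":.05,"r":.075}.get(n[0],.085))[:2] for r in rs])
c=sum(P[k] for k in("BL","BR","FR","FL"))/4
print("frame c",c)
for nm,z in(("w1",A),):
  q=[atz(z(*p),.085) for p in((149,23),(296,75),(183,403),(43,359))]; d=q[0]+q[1]-q[2]-q[3]; e=q[0]+q[3]-q[1]-q[2]
  print(sum(q)/4,np.degrees(np.arctan2(d[1],d[0])),np.degrees(np.arctan2(-e[0],e[1])),np.linalg.norm(d)/2,np.linalg.norm(e)/2)
for nm,F,q in(("w2",B,[(403,18),(499,18),(503,257),(412,257)]),("w1",C,[(359,322),(440,322),(472,545),(387,545)])):
  q=[atz(F(*p),.045) for p in q]; d=q[0]+q[1]-q[2]-q[3]; e=q[0]+q[3]-q[1]-q[2]; print("hoodtop",nm,sum(q)/4,np.degrees(np.arctan2(d[1],d[0])),np.degrees(np.arctan2(-e[0],e[1])),np.linalg.norm(d)/2,np.linalg.norm(e)/2)
d=P["rb"]-P["rf"];print("rib",(P["rb"]+P["rf"])/2,np.degrees(np.arctan2(d[1],d[0])),np.linalg.norm(d))
```

```text
BL [0.7141 0.1069 0.0798] 1.6  at z: [0.7134 0.1065] [0.7158 0.1114] [0.7133 0.1057]
BR [0.7178 0.0378 0.0786] 1.8  at z: [0.7159 0.0379] [0.7204 0.0435] [0.717  0.0374]
FR [0.5649 0.0292 0.0755] 2.0  at z: [0.5647 0.0294] [0.5702 0.0376] [0.5655 0.0287]
FL [0.5616 0.0989 0.0793] 1.4  at z: [0.5622 0.0982] [0.5647 0.1035] [0.5613 0.0985]
knob [0.4875 0.0621 0.0545] 4.5  at z: [0.4886 0.0608] [0.4807 0.0619] [0.4894 0.0603]
mouth [0.528  0.0623 0.0508] 0.2  at z: [0.528 0.062] [0.528  0.0625]
rb [0.4661 0.3231 0.0737] 0.8  at z: [0.4663 0.3228] [0.4668 0.3225] [0.4659 0.3222] [0.4663 0.3241]
rf [0.4092 0.3033 0.0716] 1.3  at z: [0.411 0.303] [0.4105 0.301 ] [0.4083 0.3033] [0.4114 0.3045]
frame c [0.6396 0.0682 0.0783]
[0.6393 0.0676 0.085 ] 2.99880613280247 3.2977270570582333 0.15196724278348792 0.06919285319152588
hoodtop w2 [0.4381 0.3126 0.045 ] 20.346196549009438 20.349774334094 0.13676240337676984 0.05470401951729834
hoodtop w1 [0.438  0.3124 0.045 ] 20.91303075754813 20.496435078426646 0.1364565397374178 0.051738465507146905
rib [0.4376 0.3132 0.0726] 19.17769038401187 0.060232619740780556
```

Every view agrees:
- Hood: (0.438, 0.3128), yaw 20.3°.
- Seat: (0.6393, 0.0677), yaw 3.0°.
- Sleeve mouth: (0.528, 0.062, 0.051), which puts the knob near (0.490, 0.0602).

I'm going down onto the rib.

```bash
python3 -m creep '[{"fingers":1,"tx":15,"ty":35,"tz":-5,"ax":0,"ay":0,"az":0},{"fingers":1,"tx":30,"ty":65,"tz":-30,"ax":0,"ay":0,"az":0},{"fingers":1,"tx":35,"ty":74.5,"tz":-65,"ax":0,"ay":0,"az":0},{"fingers":1,"tx":35,"ty":74.5,"tz":-105,"ax":0,"ay":0,"az":0},{"fingers":1,"tx":35,"ty":74.5,"tz":-145,"ax":0,"ay":0,"az":0},{"fingers":1,"tx":35,"ty":74.5,"tz":-180,"ax":0,"ay":0,"az":0},{"fingers":1,"tx":35,"ty":74.5,"tz":-205,"ax":0,"ay":0,"az":0},{"fingers":1,"tx":35,"ty":74.5,"tz":-220,"ax":0,"ay":0,"az":0},{"fingers":1,"tx":35,"ty":74.5,"tz":-220,"ax":0,"ay":0,"az":0},{"fingers":1,"tx":35,"ty":74.5,"tz":-220,"ax":0,"ay":0,"az":0}]' 25
```

```text
clock: 3.37
tool_pos: [0.4406, 0.3094, 0.0932]
eef_rot: [30.5, 89.8, -129.4]
contact_force: [-0.3, 0.2, 0.6]
opening: 1.0
```

```bash
python3 -m creep '[{"fingers":1,"tx":-2.5,"ty":3.5,"tz":-15,"ax":0,"ay":0,"az":0.2},{"fingers":1,"tx":-2.5,"ty":3.5,"tz":-30,"ax":0,"ay":0,"az":0.2},{"fingers":1,"tx":-2.5,"ty":3.5,"tz":-40,"ax":0,"ay":0,"az":0.2},{"fingers":1,"tx":-2.5,"ty":3.5,"tz":-43,"ax":0,"ay":0,"az":0.2},{"fingers":1,"tx":-2.5,"ty":3.5,"tz":-43,"ax":0,"ay":0,"az":0.2},{"fingers":1,"tx":-2.5,"ty":3.5,"tz":-43,"ax":0,"ay":0,"az":0.2}]' 25
```

```text
clock: 3.87
tool_pos: [0.4389, 0.3129, 0.051]
eef_rot: [47.2, 89.9, -112.5]
contact_force: [-0.1, -0.2, -0.1]
opening: 1.002
```

```bash
python3 -m creep '[{"fingers":-1,"tx":0,"ty":0,"tz":0,"ax":0,"ay":0,"az":0},{"fingers":-1,"tx":0,"ty":0,"tz":0,"ax":0,"ay":0,"az":0},{"fingers":-1,"tx":0,"ty":0,"tz":0,"ax":0,"ay":0,"az":0},{"fingers":-1,"tx":0,"ty":0,"tz":0,"ax":0,"ay":0,"az":0},{"fingers":-1,"tx":0,"ty":0,"tz":0,"ax":0,"ay":0,"az":0},{"fingers":-1,"tx":0,"ty":0,"tz":0,"ax":0,"ay":0,"az":0},{"fingers":-1,"tx":0,"ty":0,"tz":0,"ax":0,"ay":0,"az":0},{"fingers":-1,"tx":0,"ty":0,"tz":0,"ax":0,"ay":0,"az":0},{"fingers":-1,"tx":0,"ty":0,"tz":0,"ax":0,"ay":0,"az":0},{"fingers":-1,"tx":0,"ty":0,"tz":0,"ax":0,"ay":0,"az":0}]' 30
```

```text
clock: 4.7
tool_pos: [0.4388, 0.3129, 0.0509]
eef_rot: [45.4, 89.9, -114.3]
contact_force: [-0.2, -0.4, 0.8]
opening: 0.326
```

```bash
python3 -m creep '[{"fingers":-1,"tx":0,"ty":0,"tz":0,"ax":0,"ay":0,"az":0},{"fingers":-1,"tx":0,"ty":0,"tz":0,"ax":0,"ay":0,"az":0},{"fingers":-1,"tx":0,"ty":0,"tz":0,"ax":0,"ay":0,"az":0},{"fingers":-1,"tx":0,"ty":0,"tz":0,"ax":0,"ay":0,"az":0},{"fingers":-1,"tx":0,"ty":0,"tz":0,"ax":0,"ay":0,"az":0},{"fingers":-1,"tx":0,"ty":0,"tz":0,"ax":0,"ay":0,"az":0}]' 30
```

```text
clock: 5.2
tool_pos: [0.4388, 0.3128, 0.0508]
eef_rot: [44.0, 89.9, -115.7]
contact_force: [-0.2, 0.0, -1.3]
opening: 0.15
```

Opening 0.15 is 14 mm, so the rib is gripped. Lifting.

```bash
python3 -m creep '[{"fingers":-1,"tx":0,"ty":0,"tz":10,"ax":0,"ay":0,"az":0},{"fingers":-1,"tx":0,"ty":0,"tz":30,"ax":0,"ay":0,"az":0},{"fingers":-1,"tx":0,"ty":0,"tz":55,"ax":0,"ay":0,"az":0},{"fingers":-1,"tx":0,"ty":0,"tz":80,"ax":0,"ay":0,"az":0},{"fingers":-1,"tx":0,"ty":0,"tz":105,"ax":0,"ay":0,"az":0},{"fingers":-1,"tx":0,"ty":0,"tz":125,"ax":0,"ay":0,"az":0},{"fingers":-1,"tx":0,"ty":0,"tz":135,"ax":0,"ay":0,"az":0},{"fingers":-1,"tx":0,"ty":0,"tz":135,"ax":0,"ay":0,"az":0}]'
```

```text
clock: 5.87
tool_pos: [0.44, 0.3138, 0.1885]
eef_rot: [177.0, 89.8, 17.3]
contact_force: [0.6, 0.8, -1.8]
opening: 0.15
```

```bash
python3 -m creep '[{"fingers":-1,"tx":15,"ty":-18,"tz":0,"ax":0,"ay":0,"az":-1},{"fingers":-1,"tx":35,"ty":-45,"tz":0,"ax":0,"ay":0,"az":-3},{"fingers":-1,"tx":60,"ty":-75,"tz":0,"ax":0,"ay":0,"az":-5},{"fingers":-1,"tx":85,"ty":-105,"tz":0,"ax":0,"ay":0,"az":-7},{"fingers":-1,"tx":110,"ty":-135,"tz":0,"ax":0,"ay":0,"az":-9.5},{"fingers":-1,"tx":135,"ty":-165,"tz":0,"ax":0,"ay":0,"az":-12},{"fingers":-1,"tx":160,"ty":-195,"tz":0,"ax":0,"ay":0,"az":-14},{"fingers":-1,"tx":180,"ty":-222,"tz":0,"ax":0,"ay":0,"az":-16},{"fingers":-1,"tx":195,"ty":-240,"tz":0,"ax":0,"ay":0,"az":-17.3},{"fingers":-1,"tx":199.5,"ty":-246,"tz":0,"ax":0,"ay":0,"az":-17.3}]'
python3 -m creep '[{"fingers":-1,"tx":0,"ty":0,"tz":0,"ax":0,"ay":0,"az":0},{"fingers":-1,"tx":0,"ty":0,"tz":0,"ax":0,"ay":0,"az":0}]'
```

```text
clock: 6.7
tool_pos: [0.6409, 0.062, 0.1865]
eef_rot: [116.2, 89.8, -61.3]
contact_force: [0.2, -1.4, -1.2]
opening: 0.145
clock: 6.87
tool_pos: [0.6396, 0.0618, 0.1848]
eef_rot: [69.8, 89.8, -107.6]
contact_force: [-0.9, 0.5, -0.6]
opening: 0.147
```

```bash
python3 -m creep '[{"fingers":-1,"tx":0.5,"ty":4,"tz":-5,"ax":0,"ay":0,"az":0.3},{"fingers":-1,"tx":0.5,"ty":6,"tz":-15,"ax":0,"ay":0,"az":0.4},{"fingers":-1,"tx":0.5,"ty":6,"tz":-25,"ax":0,"ay":0,"az":0.4},{"fingers":-1,"tx":0.5,"ty":6,"tz":-32,"ax":0,"ay":0,"az":0.4},{"fingers":-1,"tx":0.5,"ty":6,"tz":-35,"ax":0,"ay":0,"az":0.4},{"fingers":-1,"tx":0.5,"ty":6,"tz":-35,"ax":0,"ay":0,"az":0.4},{"fingers":-1,"tx":0.5,"ty":6,"tz":-35,"ax":0,"ay":0,"az":0.4}]'
python3 shot.py wrist w3;python3 shot.py scene s3; python3 shot.py top t3
python3 - <<'E'
import cv2,numpy as np
f=lambda n,x,y,w,h,s:cv2.resize(cv2.imread(f"pics/{n}.png")[y:y+h,x:x+w],None,fx=s,fy=s,interpolation=cv2.INTER_CUBIC)
a=f("s3",175,150,200,150,2);b=f("t3",205,110,130,150,2);a2=cv2.resize(cv2.imread("pics/w3.png"),(400,300))
b=cv2.resize(b,(260,300)); z=np.hstack([a,b]); w=np.hstack([a2,np.zeros((300,260,3),np.uint8)]); cv2.imwrite("pics/c4.png",np.vstack([z,w]))
E
```

```text
clock: 7.45
tool_pos: [0.64, 0.0679, 0.1496]
eef_rot: [67.1, 89.8, -110.0]
contact_force: [-0.5, -0.3, -1.9]
opening: 0.147
```

View pics/c4.png

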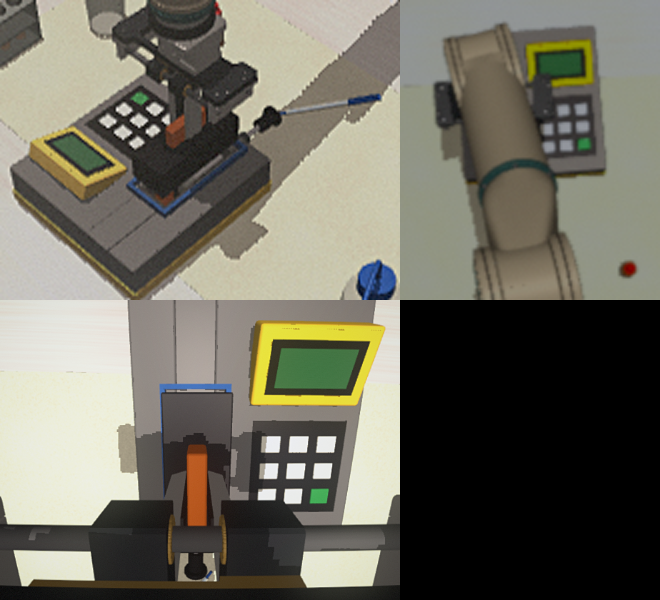

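The hood hangs level over the frame and lined up with it. In the wrist inset its back edge runs (163,393)–(231,393), parallel to the blue frame behind. Lowering in small steps while watching the force.

```bash
python3 -m creep '[{"fingers":-1,"tx":0,"ty":0,"tz":-4,"ax":0,"ay":0,"az":0.1},{"fingers":-1,"tx":0,"ty":0,"tz":-8,"ax":0,"ay":0,"az":0.1},{"fingers":-1,"tx":0,"ty":0,"tz":-12,"ax":0,"ay":0,"az":0.1},{"fingers":-1,"tx":0,"ty":0,"tz":-16,"ax":0,"ay":0,"az":0.1},{"fingers":-1,"tx":0,"ty":0,"tz":-18,"ax":0,"ay":0,"az":0.1},{"fingers":-1,"tx":0,"ty":0,"tz":-18,"ax":0,"ay":0,"az":0.1}]'
python3 -m creep '[{"fingers":-1,"tx":0,"ty":0,"tz":-2,"ax":0,"ay":0,"az":0},{"fingers":-1,"tx":0,"ty":0,"tz":-4,"ax":0,"ay":0,"az":0},{"fingers":-1,"tx":0,"ty":0,"tz":-5,"ax":0,"ay":0,"az":0},{"fingers":-1,"tx":0,"ty":0,"tz":-5,"ax":0,"ay":0,"az":0}]'
```

```text
clock: 8.1
tool_pos: [0.64, 0.0677, 0.1315]
eef_rot: [65.7, 89.7, -111.2]
contact_force: [-0.1, 0.6, -1.1]
opening: 0.149
clock: 8.43
tool_pos: [0.6398, 0.0677, 0.1262]
eef_rot: [61.2, 89.7, -115.7]
contact_force: [-0.1, 0.9, -0.2]
opening: 0.15
```

The rim is at 0.0754 with no jam. If it were resting on the frame it would have stopped at 0.085. Seating it 1 mm further, then releasing.

```bash
python3 -m creep '[{"fingers":-1,"tx":0,"ty":0,"tz":-1,"ax":0,"ay":0,"az":0},{"fingers":-1,"tx":0,"ty":0,"tz":-1,"ax":0,"ay":0,"az":0},{"fingers":-1,"tx":0,"ty":0,"tz":-1,"ax":0,"ay":0,"az":0}]'
python3 -m creep '[{"fingers":-0.3,"tx":0,"ty":0,"tz":0,"ax":0,"ay":0,"az":0},{"fingers":-0.3,"tx":0,"ty":0,"tz":0,"ax":0,"ay":0,"az":0},{"fingers":-0.3,"tx":0,"ty":0,"tz":0,"ax":0,"ay":0,"az":0},{"fingers":-0.3,"tx":0,"ty":0,"tz":0,"ax":0,"ay":0,"az":0},{"fingers":-0.3,"tx":0,"ty":0,"tz":0,"ax":0,"ay":0,"az":0},{"fingers":-0.3,"tx":0,"ty":0,"tz":0,"ax":0,"ay":0,"az":0}]'
```

```text
clock: 8.68
tool_pos: [0.6401, 0.0677, 0.1257]
eef_rot: [69.0, 89.8, -107.9]
contact_force: [-0.7, -0.8, 1.9]
opening: 0.15
clock: 9.18
tool_pos: [0.64, 0.0677, 0.1255]
eef_rot: [66.9, 89.8, -110.0]
contact_force: [0.9, -0.5, -0.0]
opening: 0.353
```

It's resting on the ledge (+1.9 N) and released. Raising and moving back over the knob.

```bash
python3 -m creep '[{"fingers":-0.3,"tx":0,"ty":0,"tz":15,"ax":0,"ay":0,"az":0},{"fingers":-0.3,"tx":0,"ty":0,"tz":40,"ax":0,"ay":0,"az":0},{"fingers":-0.3,"tx":0,"ty":0,"tz":75,"ax":0,"ay":0,"az":0},{"fingers":-0.3,"tx":-15,"ty":0,"tz":110,"ax":0,"ay":0,"az":0},{"fingers":-0.3,"tx":-45,"ty":-2,"tz":125,"ax":0,"ay":0,"az":0},{"fingers":-0.3,"tx":-80,"ty":-4,"tz":125,"ax":0,"ay":0,"az":0},{"fingers":-0.3,"tx":-115,"ty":-6,"tz":125,"ax":0,"ay":0,"az":0},{"fingers":-0.3,"tx":-150,"ty":-7.5,"tz":125,"ax":0,"ay":0,"az":0},{"fingers":-0.3,"tx":-180,"ty":-7.5,"tz":125,"ax":0,"ay":0,"az":0},{"fingers":-0.3,"tx":-180,"ty":-7.5,"tz":125,"ax":0,"ay":0,"az":0}]'
python3 shot.py wrist w5; python3 shot.py scene s5
python3 - <<'E'
import cv2,numpy as np
f=lambda n,x,y,w,h,s:cv2.resize(cv2.imread(f"pics/{n}.png")[y:y+h,x:x+w],None,fx=s,fy=s,interpolation=cv2.INTER_CUBIC)
cv2.imwrite("pics/c5.png",np.hstack([f("w5",200,20,160,240,2.4),f("s5",200,170,160,240//2+24,2.6).repeat(1,0)[:384].copy() if 0 else cv2.copyMakeBorder(f("s5",200,170,160,140,2.5),0,226,0,0,cv2.BORDER_CONSTANT)]))
E
```

```text
clock: 10.02
tool_pos: [0.4534, 0.0597, 0.2505]
eef_rot: [35.1, 89.5, -141.7]
contact_force: [-0.9, 0.2, -0.0]
opening: 0.35
```

View pics/c5.png

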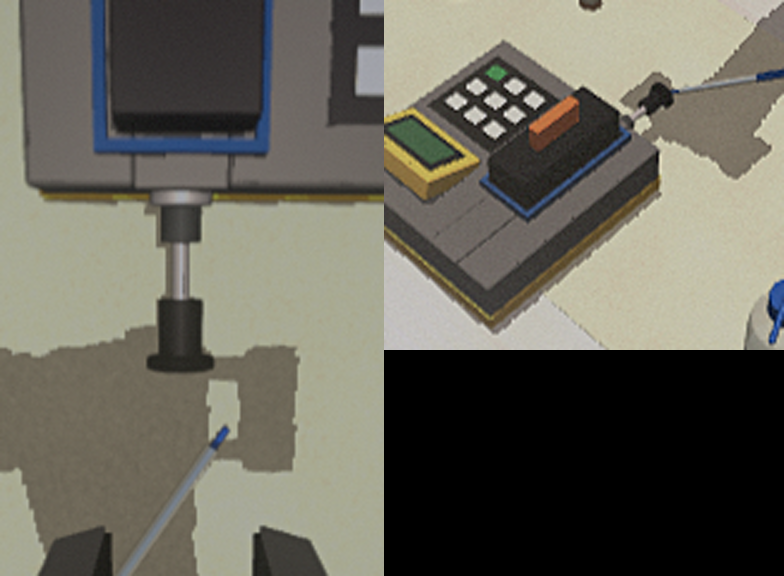

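c5 shows the hood seated level inside the blue frame. The knob cylinder runs (180,298)–(180,352), the sleeve mouth is at (181,242), and the rod is in.

Run:
```python
from h import *
np.set_printoptions(precision=4,suppress=True)
w5,w1,t=[dict(np.load(n+".npz")) for n in("w5","w1","top0")]
A=lambda x,y:ray(w5,((x+.5)/2.4-.5+200,(y+.5)/2.4-.5+20))
B=lambda x,y:ray(w1,((x+.5)/2.5-.5+250,(y+.5)/2.5-.5+5))
print("grip",atz(A(180,326),.05),"mouth",atz(A(181,240),.05))
print("knob 2-view",tri([A(180,326),B(65,508)]),"mouth",tri([A(181,242),B(88,440)]))
# hood front-bottom corners on ledge, frame inner/outer front corners (top z .085)
for n,p,z in[("hood FL low",(113,128),.075),("hood FR low",(260,130),.075),("frame FL",(94,152),.085),("frame FR",(268,152),.085)]: print(n,atz(A(*p),z))
c,s=np.cos(np.radians(3.05)),np.sin(np.radians(3.05)); seat=np.array([.6393,.0677])
for n,(x,y) in{"exp hood FL":(-69,27),"exp hood FR":(-69,-27),"exp frame FL":(-76,34.5),"FR":(-76,-34.5)}.items(): print(n,seat+np.array([c*x-s*y,s*x+c*y])/1000)
```

```text
grip [0.4905 0.0614 0.05  ] mouth [0.5288 0.063  0.05  ]
knob 2-view (array([0.4915, 0.0613, 0.0596]), np.float64(0.00022409286007548293)) mouth (array([0.5281, 0.0626, 0.0525]), np.float64(0.0004581262405601316))
hood FL low [0.5711 0.0932 0.075 ]
hood FR low [0.5737 0.0334 0.075 ]
frame FL [0.5604 0.0996 0.085 ]
frame FR [0.5642 0.0305 0.085 ]
exp hood FL [0.569 0.091]
exp hood FR [0.5718 0.0371]
exp frame FL [0.5616 0.0981]
FR [0.5652 0.0292]
```

```bash
python3 -m creep '[{"fingers":0.3,"tx":18,"ty":0.5,"tz":-10,"ax":0,"ay":0,"az":0},{"fingers":0.3,"tx":36.5,"ty":1,"tz":-35,"ax":0,"ay":0,"az":0},{"fingers":0.3,"tx":36.5,"ty":1,"tz":-65,"ax":0,"ay":0,"az":0},{"fingers":0.3,"tx":36.5,"ty":1,"tz":-95,"ax":0,"ay":0,"az":0},{"fingers":0.3,"tx":36.5,"ty":1,"tz":-120,"ax":0,"ay":0,"az":0},{"fingers":0.3,"tx":36.5,"ty":1,"tz":-140,"ax":0,"ay":0,"az":0},{"fingers":0.3,"tx":36.5,"ty":1,"tz":-150,"ax":0,"ay":0,"az":0},{"fingers":0.3,"tx":36.5,"ty":1,"tz":-150,"ax":0,"ay":0,"az":0},{"fingers":0.3,"tx":36.5,"ty":1,"tz":-150,"ax":0,"ay":0,"az":0}]'
```

```text
clock: 10.87
tool_pos: [0.4975, 0.0614, 0.1011]
eef_rot: [93.4, 89.8, -83.5]
contact_force: [1.2, 0.5, -0.5]
opening: 0.649
```

```bash
python3 -m creep '[{"fingers":0.3,"tx":-7.5,"ty":-0.4,"tz":-5,"ax":0,"ay":0,"az":0},{"fingers":0.3,"tx":-7.5,"ty":-0.4,"tz":-15,"ax":0,"ay":0,"az":0},{"fingers":0.3,"tx":-7.5,"ty":-0.4,"tz":-22,"ax":0,"ay":0,"az":0},{"fingers":0.3,"tx":-7.5,"ty":-0.4,"tz":-22,"ax":0,"ay":0,"az":0}]'
```

```text
clock: 11.2
tool_pos: [0.4893, 0.0608, 0.0782]
eef_rot: [74.2, 89.8, -102.7]
contact_force: [-1.1, -0.4, 0.2]
opening: 0.645
```

```bash
python3 -m creep '[{"fingers":0.3,"tx":0.7,"ty":0,"tz":-10,"ax":0,"ay":0,"az":0},{"fingers":0.3,"tx":0.7,"ty":0,"tz":-22,"ax":0,"ay":0,"az":0},{"fingers":0.3,"tx":0.7,"ty":0,"tz":-34,"ax":0,"ay":0,"az":0},{"fingers":0.3,"tx":0.7,"ty":0,"tz":-43,"ax":0,"ay":0,"az":0},{"fingers":0.3,"tx":0.7,"ty":0,"tz":-47,"ax":0,"ay":0,"az":0},{"fingers":0.3,"tx":0.7,"ty":0,"tz":-47,"ax":0,"ay":0,"az":0},{"fingers":0.3,"tx":0.7,"ty":0,"tz":-47,"ax":0,"ay":0,"az":0}]'
python3 -m creep '[{"fingers":-1,"tx":0,"ty":0,"tz":0,"ax":0,"ay":0,"az":0},{"fingers":-1,"tx":0,"ty":0,"tz":0,"ax":0,"ay":0,"az":0},{"fingers":-1,"tx":0,"ty":0,"tz":0,"ax":0,"ay":0,"az":0},{"fingers":-1,"tx":0,"ty":0,"tz":0,"ax":0,"ay":0,"az":0},{"fingers":-1,"tx":0,"ty":0,"tz":0,"ax":0,"ay":0,"az":0},{"fingers":-1,"tx":0,"ty":0,"tz":0,"ax":0,"ay":0,"az":0},{"fingers":-1,"tx":0,"ty":0,"tz":0,"ax":0,"ay":0,"az":0},{"fingers":-1,"tx":0,"ty":0,"tz":0,"ax":0,"ay":0,"az":0},{"fingers":-1,"tx":0,"ty":0,"tz":0,"ax":0,"ay":0,"az":0}]' 40
```

```text
clock: 11.78
tool_pos: [0.49, 0.0609, 0.0311]
eef_rot: [72.1, 89.7, -104.9]
contact_force: [-0.6, -0.2, 0.0]
opening: 0.647
clock: 12.53
tool_pos: [0.4901, 0.0614, 0.0312]
eef_rot: [73.6, 89.8, -103.3]
contact_force: [-1.1, 1.4, 1.4]
opening: 0.207
```

Opening 0.207 is about 19.5 mm, so the knob is gripped. Drawing 39 mm along the rod axis (−38.9, −2.1).

```bash
python3 -m creep '[{"fingers":-1,"tx":0,"ty":0,"tz":0,"ax":0,"ay":0,"az":0},{"fingers":-1,"tx":-3,"ty":-0.2,"tz":0,"ax":0,"ay":0,"az":0},{"fingers":-1,"tx":-9,"ty":-0.5,"tz":0,"ax":0,"ay":0,"az":0},{"fingers":-1,"tx":-16,"ty":-0.9,"tz":0,"ax":0,"ay":0,"az":0},{"fingers":-1,"tx":-23,"ty":-1.2,"tz":0,"ax":0,"ay":0,"az":0},{"fingers":-1,"tx":-30,"ty":-1.6,"tz":0,"ax":0,"ay":0,"az":0},{"fingers":-1,"tx":-35,"ty":-1.9,"tz":0,"ax":0,"ay":0,"az":0},{"fingers":-1,"tx":-38,"ty":-2,"tz":0,"ax":0,"ay":0,"az":0},{"fingers":-1,"tx":-38.9,"ty":-2.1,"tz":0,"ax":0,"ay":0,"az":0},{"fingers":-1,"tx":-38.9,"ty":-2.1,"tz":0,"ax":0,"ay":0,"az":0}]' 40
python3 -m creep '[{"fingers":-1,"tx":0,"ty":0,"tz":0,"ax":0,"ay":0,"az":0},{"fingers":-1,"tx":0,"ty":0,"tz":0,"ax":0,"ay":0,"az":0}]'
python3 shot.py wrist w6; python3 shot.py scene s6
python3 - <<'E'
import cv2,numpy as np
f=lambda n,x,y,w,h,s:cv2.resize(cv2.imread(f"pics/{n}.png")[y:y+h,x:x+w],None,fx=s,fy=s,interpolation=cv2.INTER_CUBIC)
cv2.imwrite("pics/c6.png",np.vstack([cv2.resize(cv2.imread("pics/w6.png"),(380,285)),f("s6",220,180,95,70,4)]))
E
```

```text
clock: 13.37
tool_pos: [0.4543, 0.0596, 0.0313]
eef_rot: [151.8, 89.7, -25.1]
contact_force: [7.2, 0.1, -9.2]
opening: 0.203
clock: 13.53
tool_pos: [0.4577, 0.0598, 0.0313]
eef_rot: [170.1, 89.3, -6.8]
contact_force: [7.2, -0.6, -9.6]
opening: 0.207
```

View pics/c6.png

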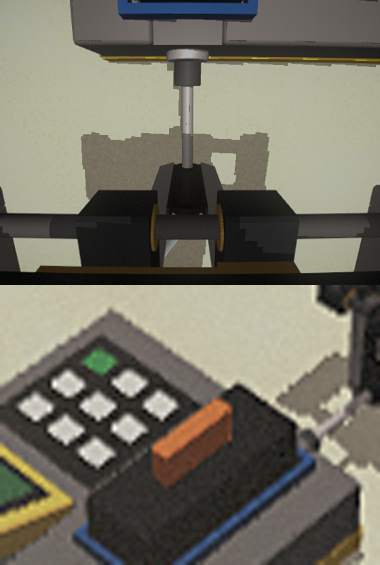

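The ring isn't out yet: the TCP has moved only about 32.4 mm, because the arm gives about 3.4 mm to the spring and each new call starts from the sagged pose. I'll command 10 mm more in a single call and let it settle.

```bash
python3 -m creep '[{"fingers":-1,"tx":-3,"ty":-0.2,"tz":0,"ax":0,"ay":0,"az":0},{"fingers":-1,"tx":-6,"ty":-0.3,"tz":0,"ax":0,"ay":0,"az":0},{"fingers":-1,"tx":-9,"ty":-0.5,"tz":0,"ax":0,"ay":0,"az":0},{"fingers":-1,"tx":-10,"ty":-0.5,"tz":0,"ax":0,"ay":0,"az":0},{"fingers":-1,"tx":-10,"ty":-0.5,"tz":0,"ax":0,"ay":0,"az":0},{"fingers":-1,"tx":-10,"ty":-0.5,"tz":0,"ax":0,"ay":0,"az":0},{"fingers":-1,"tx":-10,"ty":-0.5,"tz":0,"ax":0,"ay":0,"az":0},{"fingers":-1,"tx":-10,"ty":-0.5,"tz":0,"ax":0,"ay":0,"az":0},{"fingers":-1,"tx":-10,"ty":-0.5,"tz":0,"ax":0,"ay":0,"az":0},{"fingers":-1,"tx":-10,"ty":-0.5,"tz":0,"ax":0,"ay":0,"az":0}]' 40
python3 shot.py wrist w7; python3 shot.py scene s7
python3 - <<'E'
import cv2,numpy as np
from rig import state
s=state(); print(s["clock"],s["tool_pos"],s["contact_force"],s["joint_velocities"].round(2))
f=lambda n,x,y,w,h,s:cv2.resize(cv2.imread(f"pics/{n}.png")[y:y+h,x:x+w],None,fx=s,fy=s,interpolation=cv2.INTER_CUBIC)
cv2.imwrite("pics/c7.png",np.vstack([f("w7",220,50,110,210,6)[:0],f("w7",210,50,130,90,5),f("s7",220,180,95,20,1)[:0]]))
E
```

```text
clock: 14.47
tool_pos: [0.4511, 0.0595, 0.0313]
eef_rot: [176.1, 89.0, -0.9]
contact_force: [6.5, 0.1, -9.3]
opening: 0.203
14.5667 [0.45115833 0.05947154 0.03130059] [ 7.41396552  0.26082603 -8.97644033] [ 0.03 -0.01  0.02  0.06  0.07  0.    0.08]Traceback (most recent call last):
  File "<stdin>", line 5, in <module>
    return _nx.concatenate(arrs, 0, dtype=dtype, casting=casting)
           ~~~~~~~~~~~~~~~^^^^^^^^^^^^^^^^^^^^^^^^^^^^^^^^^^^^^^^
ValueError: all the input array dimensions except for the concatenation axis must match exactly, but along dimension 1, the array at index 0 has size 660 and the array at index 1 has size 650
```

Run:
```python
import cv2,numpy as np
f=lambda n,x,y,w,h,s:cv2.resize(cv2.imread(f"pics/{n}.png")[y:y+h,x:x+w],None,fx=s,fy=s,interpolation=cv2.INTER_CUBIC)
cv2.imwrite("pics/c7.png",np.vstack([f("w7",225,60,100,210,3)[:0],f("w7",215,60,120,80,4),f("s7",215,180,120,60,4)]))
```

```text
Traceback (most recent call last):
ValueError: all the input array dimensions except for the concatenation axis must match exactly, but along dimension 1, the array at index 0 has size 300 and the array at index 1 has size 480
```

Run:
```python
import cv2,numpy as np
f=lambda n,x,y,w,h,s:cv2.resize(cv2.imread(f"pics/{n}.png")[y:y+h,x:x+w],None,fx=s,fy=s,interpolation=cv2.INTER_CUBIC)
cv2.imwrite("pics/c7.png",np.vstack([f("w7",215,60,120,80,4),f("s7",215,180,120,60,4)]))
```

```text
(no output)
```

View pics/c7.png

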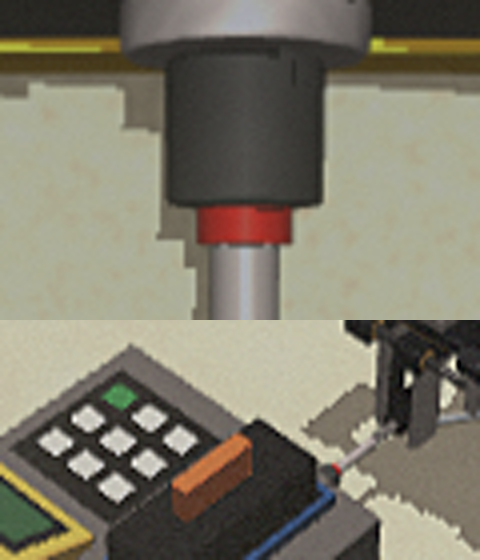

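c7: the whole red ring shows just below the sleeve mouth, rows 207–243. That is about 4 mm at the ring's own scale (95 px for 11 mm), so the rod is at the 39 mm mark, and the hood is still seated. I'll hold a little using camera calls, which keep the target, and check for drift before handing in.

Run:
```python
from rig import state,vision,ticket
import numpy as np
for i in range(16):
    d=vision.snapshot("wrist")
    if i%5==0: s=state(); print(s["clock"],s["tool_pos"],s["contact_force"].round(1),s["opening"])
im=d["pixels"].astype(int); m=(im[:,:,0]>110)&(im[:,:,1]<70)&(im[:,:,2]<70); m[:, :255]=0; m[:,295:]=0
r,c=np.nonzero(m); print("ring rows",r.min(),r.max(),"cols",c.min(),c.max())
if abs(s["tool_pos"][0]-.4511)<.0015: print(ticket.close_job())
```

```text
14.6167 [0.45116255 0.05948081 0.03129585] [  8.1   1.  -10. ] 0.2021459638150888
14.8667 [0.45113257 0.05944861 0.03130987] [ 7.5  0.1 -9.3] 0.20227316640648096
15.1167 [0.45118031 0.05946861 0.03130818] [ 7.7  1.5 -8.6] 0.20040949013155507
15.3667 [0.45116412 0.05947214 0.03131709] [ 7.5  0.7 -9.3] 0.20264007483706684
ring rows 112 120 cols 266 286
the job is handed in; nothing more can be done
None
```

I placed the hood in the blue frame, let go of it, then drew the rod to the mark and handed the job in at about 15.4 s with the gripper still holding it. The hand-in gave no verdict.

**Hood:** I took it by the orange rib and lowered it onto the deck. The rim stopped at about 0.075 m, with about 2 N of upward contact and no jamming. The pictures after release and after the pull show it level inside the frame.

**Rod:** The gripper moved 39.0 mm along the rod's axis. In the last picture I viewed, the whole red ring showed just outside the sleeve, about 4 mm wide. Over the last 0.75 s the pose stayed within 0.1 mm, with about 7.5 N of spring pull on the gripper.

**What disagreed or went wrong:**
- **First pull fell short:** it reached only about 32 mm because the arm gives way about 3.4 mm against the spring. A second pull made up the difference.
- **Unexplained force:** about 9 N of downward force stayed on the gripper while it held the rod. I left it because it was steady.
- **Height errors:** triangulated heights were 2 to 9 mm off the stated ones. The frame's top came out at 78 mm against 85 mm. One two-view knob height was 60 mm against 50 mm, and an earlier one was 54 mm. For the seat and knob heights I used the stated values.

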